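# Seat the fixture plate on its two locating pins

### The job

The white plastic fixture plate lies crooked on the inspection base, its far side perched on top of the two locating pins. Nudge it sideways with the fingertips (squaring it up against the fence helps) until both its holes drop over the pins and it lies flat on the base, then move clear. Only push it: do not lift or tip it up, do not touch its black knob, and leave the things around it where they are.

Things in the scene. Friction and masses are not known exactly. Their poses are not given: they have to be found in the camera images.
- base: Dark steel base fixed on the granite: slab 180 (x) by 250 (y) by 16 mm high. Origin: centre of its underside; x points from the robot's side to the fence, z up. Two steel pins stand on it at x = +39.5, y = +40 and -40 mm. The fence is a bar along its far side: inner face at x = +70 mm, 16 mm thick, top 24 mm above the slab, with a white scribed mark across its top at each pin's y.
- seat (a point): Point on the slab's top where the plate's origin lies once seated (x = +14.5, y = 0 mm of the base, 16 mm above the base's origin); the plate's far edge then has 0.5 mm to the fence. So, with its far edge against the fence, the plate only has to be slid along the fence until it drops; the pins then block further sliding.
- pin_left (a point): Foot of the left (+y) pin, on its axis at the slab's top (16 mm above the base's origin). The pin is 10 mm in diameter and 8 mm tall; its upper 4 mm taper to a 6 mm flat tip. At the start it is hidden under the plate.
- pin_right (a point): Foot of the right (-y) pin, identical, 80 mm from the other.
- plate: Loose white plastic plate 110 (x) by 160 (y) by 18 mm thick, about 0.5 kg. Origin: centre of its underside; x towards the fence, z up. Through holes, 12 mm in diameter, at x = +25, y = +40 and -40 mm, each with a black scribed mark to the far edge. At first it is tilted 0.1 rad (far side up, on the pins), turned up to 0.1 rad, 10 to 18 mm short of the seat and up to 28 mm left or right. Slides easily (1 to 3 N).
- hole_left (a point): Centre of the plate's left (+y) hole, at the underside.
- hole_right (a point): Centre of the plate's right (-y) hole, at the underside.
- near_edge (a point): Middle of the lower edge of the plate's near side (x = -55 mm of the plate), the edge away from the fence; it stays on the slab throughout.
- knob: Black lifting knob fixed to the middle of the plate, 26 mm in diameter, 26 mm tall; origin at its foot, on the plate's top. Not to be touched.
- caliper: Loose steel caliper 200 mm long, 10 mm high, lying left of the base, origin at the middle of its beam. Bystander.
- screwdriver: Loose screwdriver lying right of the base. Bystander.
- gauge_block: Loose steel gauge block 30 by 50 by 20 mm high, behind the fence. Bystander.
- jack: Loose steel screw jack, 42 mm in diameter, 43 mm tall, behind the fence. Bystander.
Things that resemble listed ones, but are neither listed nor needed, are in the scene too. Of the things shaped like the plate, the white one is meant.

How it is judged:
By the outcome, as a careful person would: the job done as asked, in the order asked, and still so for the second after the job is handed in, with the robot touching nothing.
It also fails if it takes over 58 s, if anything falls off the work surface, if the arm or the gripper's body presses on something with over 40 N, if the wrist force passes 120 N, or if a joint passes its speed limit or range.

### The arm

A 6-joint arm with a two-finger parallel gripper is mounted at the origin on the work surface. World frame = base frame: x ahead of the robot, y to its left, z up, the work surface at z = 0. Lengths are in mm, angles in rad, forces in N, time in s.
With the tool pointing down it reaches from about 350 to 775 mm from the base axis. Payload 7.3 kg.
Tool frame: the origin (TCP) lies midway between the tips of the shut fingers; the grasp point (between the pads) lies 19 mm behind it (grip_depth is the distance from the TCP to the grasp point, in mm); z points along the fingers, y is the direction in which the jaws open and shut (so a half turn about z gives the same grasp; the last joint's range is limited). The gripper opens to 92 mm and grips with 3 to 60 N. Pads are 19 mm wide; open, the fingers measure 130 mm over their backs; the gripper's body (75 mm by 190 mm) begins 47 mm behind the grasp point.
Start: joints at [-1.415, 0.342, 1.524, -0, 1.275, -0.146], TCP at [156.074, -501.288, 189.841] pointing down, gripper open.
Joint ranges: [-2.53, 2.53], [-0.77, 2.02], [0.04, 2.7], [-1, 4.14], [0.28, 2.66], [-3.11, 3.11]. Speed limits (rad/s): [2.57, 2.57, 3.14, 3.14, 3.14, 3.14].

### API

Orientations are given as [roll, pitch, yaw] about the fixed x, y, z axes, in that order (R = Rz(yaw) Ry(pitch) Rx(roll)).
In Python, from plant import get_obs, capture, close_job, spot_in, silhouettes, mark_of, grip_depth gives the robot as it stands.
- The arm moves only by the tool servo_tool, never from a script. Its arguments are lists of equal length, an entry for each row: "slide": the shift along the tool's x, y, z normalised to -1 to 1, where 1 is 20 cm, a list of three; "rot": the turn, a rotation vector about the tool's x, y, z normalised to -1 to 1, where 1 is pi rad, a list of three; "claw": the finger opening in mm, from 0 to 91.8. A call has 1 to 5 rows; each row is the pose to reach, as a shift and turn from the pose commanded when the call began, along the tool's axes at that moment, turning the shorter way round; what a row does not reach only later rows make up. A row lasts 1/8 s, in which the tool goes at most 62.5 mm and 10.7 degrees, less where a joint would pass 70% of its speed; a pose out of reach is approached as far as the arm can. A call with a number of a shift or a turn outside -1 to 1 is refused whole. A call with a gripper value outside its range is refused whole. The fingers move at their own pace and stop on an object; the grip force is fixed at half the most. Time passes only in rows, so rows that repeat a pose let the fingers close. It gives the time, the measured TCP pose, the force and the opening at its end, in the units of the state.
- get_obs(): the state, without advancing time (a new reading comes with each control period).
- capture(name): name is "scene" or "top" or "wrist"; returns a dict with "frame" (384x512x3 uint8, red, green, blue), "depth" (384x512 float32, mm along the optical axis (not along the pixel's ray), 0 where there is no reading), "vertical_fov" (degrees; the focal length in pixels is half the picture's height over the tangent of half this angle, whatever the lens; pixels are square), "cx", "cy" (the principal point, pixels), "position" and "rotation" of the camera in the world. Camera axes: x right, y down, z forward; pixel columns grow to the right and rows downward; lengths in mm; the calibration is good to about 2 mm. A picture is of the moment at which its call begins.
- close_job(): hands the job in, once; it reports no verdict.
Trained networks look in the newest picture that a camera, given by its name, has taken for a name from the list of things; names that differ only in an ending like _2 or _b are one class to them, and where a whole thing is asked for, a point or a joint stands for the part that bears it (a point fixed in the world has none). Each returns a list of dicts, best first, with "confidence" (0 to 1); they miss things now and then, are a little off and sometimes report something else, mostly with a low value. They report only what shows in the picture. A call takes as long as a camera call. They do not tell look-alikes from the thing itself.
- spot_in(query, camera): "box" ([left, top, right, bottom] in pixels, round what is visible of it).
- silhouettes(query, camera): "pixels" (384x512 bool, what is visible of it) and "box" ([left, top, right, bottom] in pixels, round what is visible of it).
- mark_of(query, camera): "xy" ([column, row] in pixels: a listed point, or the origin of a listed thing).
The state is a dict: "time": time; "joint_positions": joint angles; "dq": joint speeds; "tau": joint torques, N m; "tool_pos": TCP position; "tcp_rot": TCP orientation; "contact_force": force on the tool from outside, world axes, zero at the start; "moment": the same for the moment, N m; "grip_width": finger opening in mm.
Only numpy, scipy, OpenCV 4.12 (cv2) and the standard library are available. Lean on these libraries where they do the work, as an engineer would, in place of code of your own. Each camera call takes 0.05 s, during which the arm holds its last target. There are 200 camera calls.

## Working session

There is one attempt and no reset: what is moved stays moved. The work goes in short steps, Python scripts to look and compute and a tool call to move; the robot and the scene stay as the last step left them, time stands still between calls to the robot, and variables do not carry over. Pictures are saved under pics/ and viewed, about 8 in all and at most 12, crops included, and the job is handed in when it is done.

Besides the shell and the picture viewer there is one more tool, called after "Call:" as name(argument=value, ...), one argument or row to a line, values as JSON. servo_tool: Moves the arm, as the interface text tells. Scaled input: -1 to 1 covers 20 cm each way for a shift and pi rad each way for a turn. Its arguments: {"type":"object","properties":{"slide":{"type":"array","items":{"type":"array","items":{"type":"number"}}},"rot":{"type":"array","items":{"type":"array","items":{"type":"number"}}},"claw":{"type":"array","items":{"type":"number"}}},"required":["slide","rot","claw"]}

```bash
mkdir -p pics; cat > h.py <<'E'
import numpy as np, cv2
from plant import *
def K(c):
    h=c["frame"].shape[0]; return h/2/np.tan(np.radians(c["vertical_fov"])/2)
def to_w(c,u,v,d=None,z=None):
    f=K(c); r=np.array([(u-c["cx"])/f,(v-c["cy"])/f,1.]); R=np.array(c["rotation"]); p=np.array(c["position"])
    if R.shape!=(3,3): raise Exception(R)
    w=R@r
    if z is not None: return p+w*(z-p[2])/w[2]
    return p+w*d
def proj(c,P):
    f=K(c); q=np.array(c["rotation"]).T@(np.array(P)-c["position"]); return q[0]/q[2]*f+c["cx"],q[1]/q[2]*f+c["cy"]
def save(c,n,box=None,s=1):
    im=c["frame"][:,:,::-1]
    if box: im=im[box[1]:box[3],box[0]:box[2]]
    cv2.imwrite("pics/"+n,cv2.resize(im,None,fx=s,fy=s,interpolation=cv2.INTER_CUBIC))
E
python3 - <<'E'
from h import *
o=get_obs();print(o)
for n in("top","scene"):
    c=capture(n);save(c,n+"0.png",s=1.5);print(n,c["position"],c["rotation"],c["vertical_fov"],c["cx"],c["cy"])
    for q in("plate","base","knob","hole_left","hole_right","near_edge","seat","caliper","screwdriver","gauge_block","jack"):
        print(q,[(np.round(m["xy"]),round(m["confidence"],2)) for m in mark_of(q,n)])
E
```

```text
{'time': 0.0, 'joint_positions': array([-1.41496235e+00,  3.42688866e-01,  1.52500629e+00,  2.55255366e-05,
        1.27539434e+00, -1.46013742e-01]), 'dq': array([-0.00021032,  0.00047385, -0.00060732,  0.00031866, -0.00196521,
       -0.00075951]), 'tau': array([ 2.56048981e-03, -4.31234980e+01, -2.44224536e+01,  7.19659659e-02,
        5.58728515e-02, -1.49826355e-04]), 'tool_pos': array([ 156.02597141, -500.8030604 ,  189.1663203 ]), 'tcp_rot': array([-3.14011529e+00, -2.41932439e-04,  3.01840087e-01]), 'contact_force': array([0.01645628, 0.17034408, 0.83042034]), 'moment': array([-0.05488442,  0.02235375, -0.05296887]), 'grip_width': 92.02762887577151}
top [ 426.58391858   61.55917371 1461.08975769] [-3.09060076  0.0082797  -1.59300886] 43.58647831157794 253.2951769513805 198.27541629155604
plate [(array([195., 274.]), 0.78), (array([331., 117.]), 0.76), (array([248., 183.]), 0.57)]
base [(array([242., 178.]), 0.5)]
knob [(array([248., 185.]), 0.47)]
hole_left [(array([184., 279.]), 0.87), (array([315., 121.]), 0.7)]
hole_right [(array([338., 130.]), 0.89), (array([264., 178.]),
[... 505 characters left out ...]
84 193.57195824461792
plate [(array([295., 146.]), 0.69), (array([184., 300.]), 0.67)]
base [(array([284., 225.]), 0.86)]
knob [(array([276., 214.]), 0.59)]
hole_left [(array([291., 228.]), 0.83), (array([309., 142.]), 0.7), (array([206., 286.]), 0.67), (array([274., 220.]), 0.64)]
hole_right [(array([280., 140.]), 0.86), (array([170., 284.]), 0.8), (array([259., 226.]), 0.62)]
near_edge [(array([271., 207.]), 0.73), (array([172., 320.]), 0.56), (array([298., 157.]), 0.56), (array([269., 234.]), 0.4)]
seat []
caliper [(array([392., 222.]), 0.64), (array([274., 210.]), 0.53)]
screwdriver [(array([175., 228.]), 0.78)]
gauge_block [(array([316., 270.]), 0.89)]
jack [(array([266., 268.]), 0.56)]
```

View pics/top0.png

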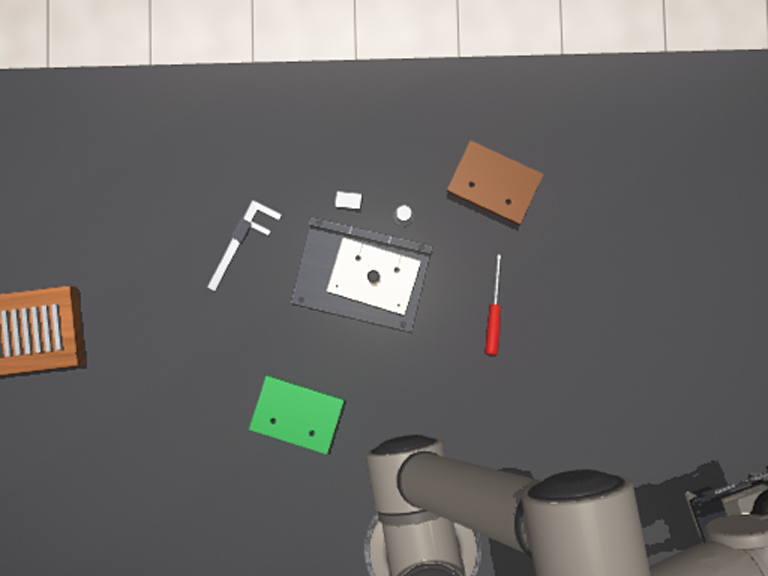

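View pics/scene0.png

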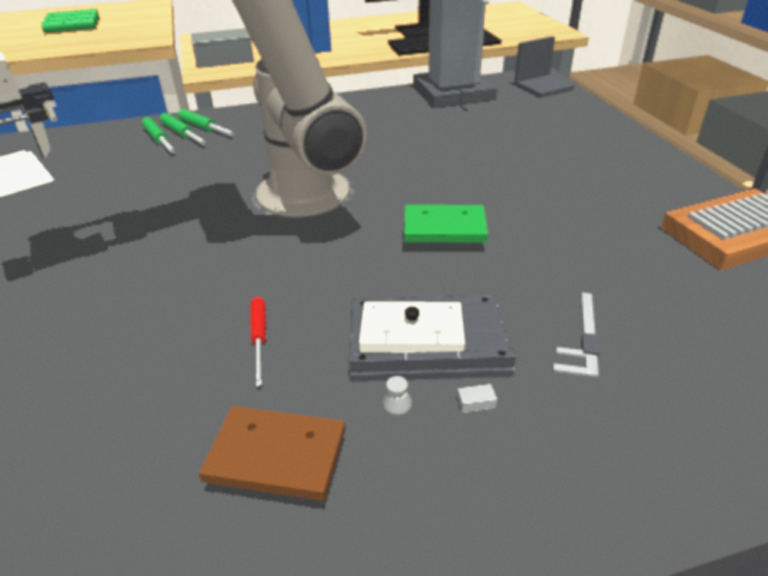

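```bash
cat >> h.py <<'E'
from scipy.spatial.transform import Rotation as Ro
_cap=capture
def capture(n):
    c=dict(_cap(n)); r=np.array(c["rotation"])
    if r.shape==(3,): c["rotation"]=Ro.from_euler("xyz",r).as_matrix()
    return c
def cloud(c):
    f=K(c); v,u=np.mgrid[:384,:512]; d=c["depth"]
    P=np.stack([(u-c["cx"])/f*d,(v-c["cy"])/f*d,d],-1)@c["rotation"].T+c["position"]
    return P
E
python3 - <<'E'
from h import *
c=capture("top");P=cloud(c)
s=silhouettes("base","top");print([(x["box"],x["confidence"],x["pixels"].sum()) for x in s])
g=P[150:215,190:300].reshape(-1,3);im=c["frame"][150:215,190:300].reshape(-1,3).astype(int)
ok=(c["depth"][150:215,190:300].ravel()>0)
m=ok&(g[:,2]>10)
print(np.percentile(P[330:350,20:200,2],[5,50,95]))
r=cv2.minAreaRect(g[m][:,:2].astype(np.float32));print("base rect",r,cv2.boxPoints(r))
w=ok&(im.min(1)>150)
r=cv2.minAreaRect(g[w][:,:2].astype(np.float32));print("plate rect",r,cv2.boxPoints(r), np.percentile(g[w][:,2],[2,50,98]))
for n,z in(("caliper",5),("screwdriver",10),("gauge_block",10),("jack",40)):
    print(n,[np.round(to_w(c,*x["xy"],z=z)) for x in mark_of(n,"top")[:1]])
E
```

```text
[([192.9, 147.3, 288.9, 217.9], 0.7, np.int64(2771))]
[-4.18100597  0.75308391  6.15957649]
base rect ((552.672119140625, 109.73643493652344), (276.2752380371094, 196.36669921875), 87.1067886352539) [[447.64148  -23.269348]
 [643.75793  -33.180878]
 [657.70276  242.74222 ]
 [461.5863   252.65375 ]]
plate rect ((556.42236328125, 81.97792053222656), (165.41998291015625, 137.53004455566406), 71.66802978515625) [[465.13303   25.093582]
 [595.6835   -18.16267 ]
 [647.7117   138.86226 ]
 [517.16125  182.11852 ]] [16.24044396 38.95292774 47.11164506]
caliper [array([621., 361.,   5.])]
screwdriver [array([ 485., -161.,   10.])]
gauge_block [array([706., 133.,  10.])]
jack [array([656.,  23.,  40.])]
```

Call:
servo_tool(
  slide=[
    [0.845,-0.787,-0.3],
    [0.845,-0.787,-0.3],
    [0.845,-0.787,-0.3],
    [0.845,-0.787,-0.3],
    [0.845,-0.787,-0.3],
  ],
  rot=[
    [0,0,0],
    [0,0,0],
    [0,0,0],
    [0,0,0],
    [0,0,0],
  ],
  claw=[91,91,91,91,91],
)

```text
time: 2.12
tool_pos: [272.1, -298.8, 251.2]
tcp_rot: [3.139, -0.001, 0.306]
contact_force: [0.1, -0.2, 0.7]
grip_width: 91.0
```

Call:
servo_tool(
  slide=[
    [0.845,-0.787,-0.3],
    [0.845,-0.787,-0.3],
    [0.845,-0.787,-0.3],
    [0.845,-0.787,-0.3],
    [0.845,-0.787,-0.3],
  ],
  rot=[
    [0,0,0],
    [0,0,0],
    [0,0,0],
    [0,0,0],
    [0,0,0],
  ],
  claw=[91,91,91,91,91],
)

```text
time: 2.75
tool_pos: [386.7, -98.7, 310.3]
tcp_rot: [3.141, -0.001, 0.307]
contact_force: [-1.5, -0.1, -0.1]
grip_width: 90.7
```

Call:
servo_tool(
  slide=[
    [0.845,-0.787,-0.2],
    [0.845,-0.787,-0.2],
    [0.845,-0.787,-0.2],
    [0.845,-0.787,-0.2],
    [0.845,-0.787,-0.2],
  ],
  rot=[
    [0,0,0.16],
    [0,0,0.16],
    [0,0,0.16],
    [0,0,0.16],
    [0,0,0.16],
  ],
  claw=[91,91,91,91,91],
)

```text
time: 3.38
tool_pos: [501.2, 101.1, 348.9]
tcp_rot: [3.141, 0.001, -0.2]
contact_force: [-0.6, -0.2, 0.1]
grip_width: 90.7
```

```bash
python3 - <<'E'
from h import *
o=get_obs();print(o["time"],o["tool_pos"],o["tcp_rot"])
c=capture("wrist");save(c,"w1.png",s=1.5);print(c["position"],c["rotation"],K(c))
E
```

```text
3.375 [501.2447864  101.10263263 348.88848006] [ 3.14111812e+00  9.07302451e-04 -1.99605430e-01]
[573.2775248   87.02790534 542.75930245] [[-1.97354301e-01 -9.42266737e-01 -2.70526663e-01]
 [-9.80332218e-01  1.89649016e-01  5.46076304e-02]
 [-1.49838204e-04  2.75983055e-01 -9.61162489e-01]] 267.3921005512782
```

View pics/w1.png

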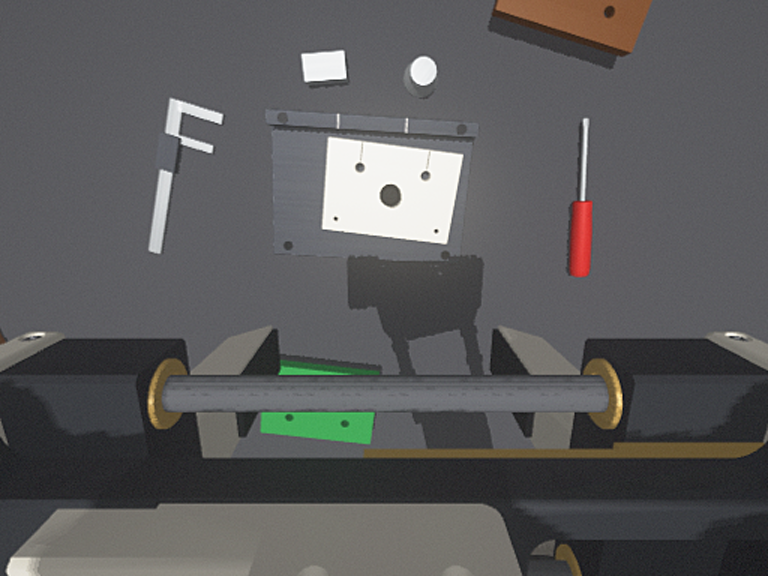

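```bash
cat >> h.py <<'E'
from scipy.optimize import least_squares
def white(c,box):
    f=c["frame"].astype(int); m=np.zeros((384,512),np.uint8); b=box
    m[b[1]:b[3],b[0]:b[2]]=(f[b[1]:b[3],b[0]:b[2]].min(-1)>140); return m
def platefit(c,box,B,tilt=None,x0=(0,-15,0)):
    """B=(x,y,yaw) of base; returns plate x,y (base frame), yaw, tilt"""
    m=white(c,box); n,l,st,_=cv2.connectedComponentsWithStats(m); k=1+np.argmax(st[1:,4])
    cn=max(cv2.findContours((l==k).astype(np.uint8),0,2)[0],key=cv2.contourArea)
    M=cv2.fillPoly(np.zeros((384,512),np.uint8),[cn],1)
    Rb=Ro.from_euler("z",B[2]).as_matrix()
    def poly(p):
        t=p[3] if tilt is None else tilt
        R=Ro.from_euler("z",p[2]).as_matrix()@Ro.from_euler("y",-t).as_matrix()
        e=np.array([p[0],p[1],16])
        # pivot: near lower edge on slab
        piv=np.array([-55,0,0]); Q=[]
        for X in [(55,80),(55,-80),(-55,-80),(-55,80)]:
            q=R@(np.array([*X,18])-piv)+Ro.from_euler("z",p[2]).as_matrix()@piv+e
            Q.append(proj(c,Rb@q+[B[0],B[1],0]))
        return np.array(Q)
    pts=cn[:,0,:].astype(float)
    # signed distance to polygon of contour pixels, contour pixels lie 0.5px inside
    def res(p):
        q=poly(p).astype(np.float32); return [cv2.pointPolygonTest(q.reshape(-1,1,2),tuple(map(float,a)),True)-.5 for a in pts]
    r=least_squares(res,[*x0]+([.1] if tilt is None else []),loss="soft_l1",diff_step=1e-3,x_scale=[10,10,.1]+([.1] if tilt is None else []))
    return r.x,np.sqrt(np.mean(r.fun**2)),poly(r.x),M
E
python3 - <<'E'
from h import *
c=capture("wrist")
m=white(c,(190,70,300,90))
n,l,st,ce=cv2.connectedComponentsWithStats(m);print(st[1:],ce[1:])
f=c["frame"].astype(int)
for k in (225.5,270.5): pass
print(np.round([to_w(c,u/1.5,v/1.5,z=z) for u,v,z in((338,122,40),(406,127,40),(266,115,40),(478,128,40),(275,255,16),(463,259,16))],1))
save(c,"w1c.png",(170,60,330,180),5)
E
```

```text
[[225  76   2  10  20]
 [270  79   3  10  22]] [[225.5         80.5       ]
 [271.09090909  83.59090909]]
[[635.5 130.2  40. ]
 [614.4  53.3  40. ]
 [659.4 210.5  40. ]
 [596.7 -29.3  40. ]
 [493.4 252.8  16. ]
 [438.3   6.9  16. ]]
```

View pics/w1c.png

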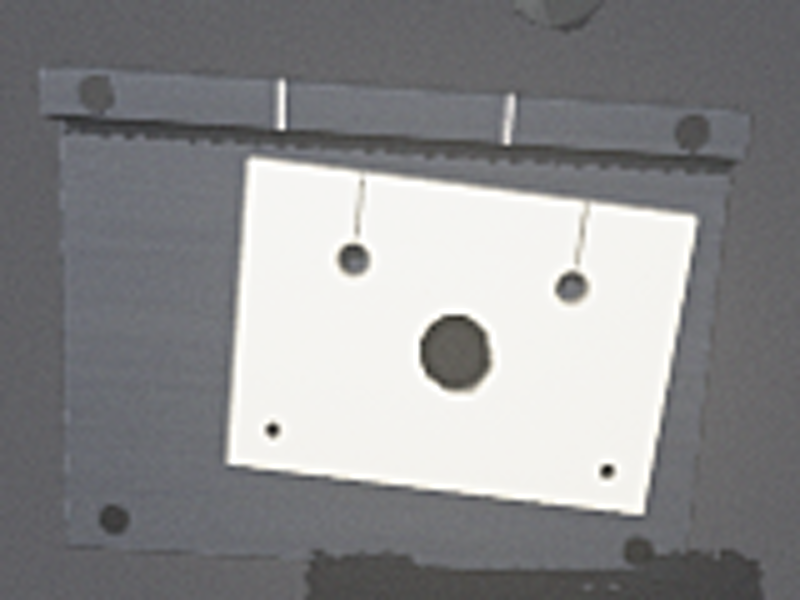

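```bash
python3 - <<'E'
from h import *
c=capture("wrist")
px={(86,125,40):(40,68),(70,125,40):(42,116),(86,-125,40):(749,113),(70,-125,40):(741,160),(-90,125,16):(68,545),(78,40,40):(281,104),(78,-40,40):(510,119)}
A=np.array(list(px),float);U=(np.array(list(px.values()))+.5)/5-.5+[170,60]
def pr(b): return np.array([proj(c,Ro.from_euler("z",b[2]).as_matrix()@a+[b[0],b[1],0]) for a in A])
r=least_squares(lambda b:(pr(b)-U).ravel(),[550,110,-.2],x_scale=[10,10,.1]);B=r.x
print("B",B,np.round(r.fun.reshape(-1,2),1).tolist()); np.save("B.npy",B)
for t in(.1,None):
    p,e,q,M=platefit(c,(210,85,315,170),B,t); print(np.round(p,3),e)
E
```

```text
B [ 5.49491611e+02  1.08408098e+02 -2.57567516e-01] [[-0.5, -0.4], [-0.7, -0.1], [0.7, -0.4], [1.2, -0.1], [-0.7, 0.7], [0.1, 0.4], [-0.2, 0.3]]
[  0.    -23.69   -0.056] 1.592002191030743
[  0.    -24.421  -0.067  -0.028] 1.0359727468425854
```

```bash
sed -i 's/x0=(0,-15,0)/x0=(2,-20,-.06)/;s/diff_step=1e-3/diff_step=1e-2/' h.py; python3 - <<'E'
from h import *
c=capture("wrist");B=np.load("B.npy")
for t in(.1,None):
    p,e,q,M=platefit(c,(210,85,315,170),B,t); print(np.round(p,3),e)
R=Ro.from_euler("z",B[2]).as_matrix()
def w(x,y,z=16): return np.round(R@[x,y,0]+[B[0],B[1],z],1)
p,e,q,M=platefit(c,(210,85,315,170),B,.1)
Rp=Ro.from_euler("z",p[2]).as_matrix()
for n,X in(("near mid",(-55,0,0)),("nearL",(-55,80,0)),("nearR",(-55,-80,0)),("farR",(55,-80,0)),("farL",(55,80,0))):
    a=Rp@X+[p[0],p[1],0]; print(n,np.round(a[:2],1),w(*a[:2]))
E
```

```text
[  3.548 -23.451  -0.064] 0.6153792615157032
[  3.854 -23.405  -0.064   0.114] 0.6121873248990053
near mid [-51.3 -19.9] [494.8 102.2  16. ]
nearL [-46.2  59.9] [520.1 178.1  16. ]
nearR [-56.5 -99.7] [469.5  26.3  16. ]
farR [  53.3 -106.8] [573.8  -8.5  16. ]
farL [63.6 52.8] [624.4 143.3  16. ]
```

Call:
servo_tool(
  slide=[
    [-0.2,-0.0085,0.95],
    [-0.2,-0.0085,0.95],
    [-0.2,-0.0085,0.95],
    [-0.2,-0.0085,0.95],
    [-0.2,-0.0085,0.95],
  ],
  rot=[
    [0,0,0.0185],
    [0,0,0.0185],
    [0,0,0.0185],
    [0,0,0.0185],
    [0,0,0.0185],
  ],
  claw=[91.5,91.5,91.5,91.5,91.5],
)

```text
time: 4.2
tool_pos: [462.6, 109.0, 161.7]
tcp_rot: [-3.141, -0.003, -0.26]
contact_force: [1.2, 0.2, 0.9]
grip_width: 90.9
```

Call:
servo_tool(
  slide=[
    [0,0,0.25],
    [0,0,0.45],
    [0,0,0.6],
    [0,0,0.67],
    [0,0,0.67],
  ],
  rot=[
    [0,0,0],
    [0,0,0],
    [0,0,0],
    [0,0,0],
    [0,0,0],
  ],
  claw=[91.5,91.5,91.5,91.5,91.5],
)

```text
time: 4.82
tool_pos: [462.5, 109.7, 26.8]
tcp_rot: [-3.141, -0.002, -0.259]
contact_force: [-1.0, -0.9, 0.4]
grip_width: 91.8
```

```bash
cat >> h.py <<'E'
def inbase():
    B=np.load("B.npy");o=get_obs();p=Ro.from_euler("z",-B[2]).apply(o["tool_pos"]-[B[0],B[1],0])
    F=Ro.from_euler("z",-B[2]).apply(o["contact_force"]);print("t",round(o["time"],2),"base xyz",np.round(p,1),"dyaw",round(o["tcp_rot"][2]-B[2],4),"F",np.round(F,1),o["grip_width"])
E
python3 - <<'E'
from h import *
inbase();c=capture("wrist");save(c,"w2.png",s=1.5)
E
```

```text
t 4.83 base xyz [-84.5 -20.9  26.8] dyaw -0.0017 F [-0.8 -1.1  0.4] 91.81943444995966
```

View pics/w2.png

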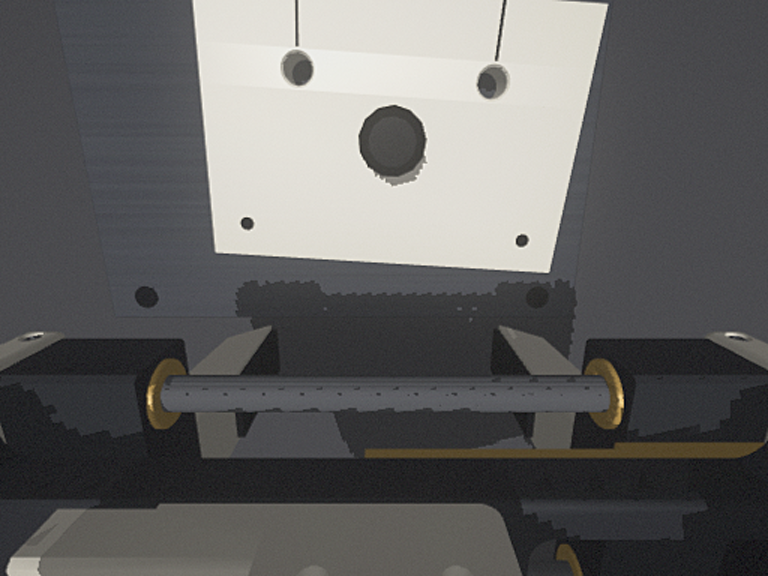

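Call:
servo_tool(
  slide=[
    [0.05,0,0.018],
    [0.1,0,0.018],
    [0.13,0,0.018],
    [0.145,0,0.018],
    [0.155,0,0.018],
  ],
  rot=[
    [0,0,0],
    [0,0,0],
    [0,0,0],
    [0,0,0],
    [0,0,0],
  ],
  claw=[91.5,91.5,91.5,91.5,91.5],
)

```text
time: 5.5
tool_pos: [490.9, 101.9, 22.2]
tcp_rot: [3.141, 0.0, -0.259]
contact_force: [0.0, 0.4, 0.7]
grip_width: 91.5
```

```bash
python3 -c "
from h import *
inbase()"
```

```text
t 5.5 base xyz [-55.  -21.2  22.2] dyaw -0.0015 F [-0.1  0.4  0.7] 91.4818387612421
```

Call:
servo_tool(
  slide=[
    [0.003,0,0],
    [0.006,0,0],
    [0.009,0,0],
    [0.012,0,0],
    [0.012,0,0],
  ],
  rot=[
    [0,0,0],
    [0,0,0],
    [0,0,0],
    [0,0,0],
    [0,0,0],
  ],
  claw=[91.5,91.5,91.5,91.5,91.5],
)

```text
time: 6.12
tool_pos: [493.3, 101.3, 22.2]
tcp_rot: [3.142, -0.0, -0.259]
contact_force: [0.3, 0.5, -0.2]
grip_width: 91.4
```

```bash
python3 -c "
from h import *
inbase()"
```

```text
t 6.12 base xyz [-52.6 -21.1  22.2] dyaw -0.0014 F [ 0.2  0.5 -0.2] 91.39298221645019
```

Call:
servo_tool(
  slide=[
    [0.005,0,0],
    [0.01,0,0],
    [0.015,0,0],
    [0.015,0,0],
  ],
  rot=[
    [0,0,0],
    [0,0,0],
    [0,0,0],
    [0,0,0],
  ],
  claw=[91.5,91.5,91.5,91.5],
)

```text
time: 6.62
tool_pos: [496.3, 100.5, 22.2]
tcp_rot: [3.142, -0.0, -0.259]
contact_force: [0.4, 0.5, 0.0]
grip_width: 91.7
```

```bash
python3 - <<'E'
from h import *
inbase();c=capture("wrist");save(c,"w3.png",s=1.5);B=np.load("B.npy")
c=capture("top");
r=platefit(c,(200,150,300,215),B,.1,(10,-22,.01));print(r[:2])
E
```

```text
t 6.62 base xyz [-49.5 -21.2  22.2] dyaw -0.0015 F [0.3 0.6 0. ] 91.68439677906284
(array([  1.16989512, -24.16168052,  -0.04681303]), np.float64(7.253878041175761))
```

View pics/w3.png

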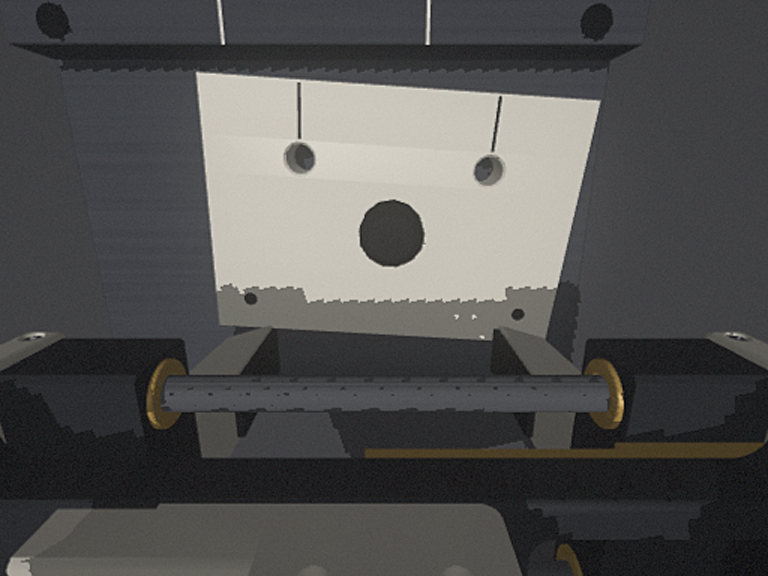

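```bash
python3 - <<'E'
from h import *
B=np.load("B.npy");c=capture("wrist")
for n,u,v,z in(("nearL",219,324,34),("nearR",545,342,34),("farL",197,72,45),("farR",601,100,45),("markL",220,20,40),("markR",428,20,40),("fence in L",12,44,40),("fence in R",640,44,40)):
    p=to_w(c,u/1.5,v/1.5,z=z);print(n,np.round(Ro.from_euler("z",-B[2]).apply(p-[B[0],B[1],0]),1))
o=get_obs()
# project finger tip rectangles at tip plane
R=Ro.from_euler("xyz",o["tcp_rot"])
for s in(-1,1):
  for x in(-9.5,9.5):
    for y in (46,65): print(s,x,y,np.round(np.array(proj(c,o["tool_pos"]+R.apply([x,s*y,0])))*1.5),end=' ')
save(c,"w3c.png",(110,180,390,280),2.8)
E
```

```text
nearL [-48.8  59.6  34. ]
nearR [-58.3 -99.9  34. ]
farL [59.6 51.4 45. ]
farR [  49.6 -105.8   45. ]
markL [78.7 42.3 40. ]
markR [ 78.7 -37.6  40. ]
fence in L [ 70.6 124.4  40. ]
fence in R [  70.4 -120.5   40. ]
-1 -9.5 46 [297. 334.] -1 -9.5 65 [260. 334.] -1 9.5 46 [295. 299.] -1 9.5 65 [257. 299.] 1 -9.5 46 [473. 334.] 1 -9.5 65 [510. 334.] 1 9.5 46 [476. 300.] 1 9.5 65 [513. 300.]
```

View pics/w3c.png

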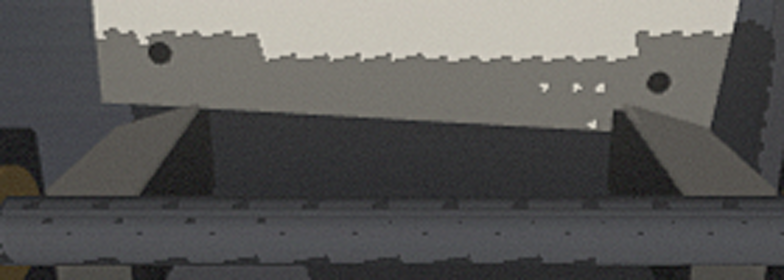

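```bash
python3 - <<'E'
from h import *
c=capture("wrist");P=cloud(c);o=get_obs()
R=Ro.from_euler("xyz",o["tcp_rot"]).as_matrix();T=(P-o["tool_pos"])@R
for v in (214,216,218,220,224,228,234,240):
    print(v,[(u,*np.round(T[v,u]).astype(int)) for u in (160,168,174,178,180,182,184,190) if c["depth"][v,u]>0])
E
```

```text
214 [(160, np.int64(2), np.int64(-70), np.int64(-12)), (174, np.int64(2), np.int64(-60), np.int64(-12)), (178, np.int64(2), np.int64(-58), np.int64(-11)), (180, np.int64(3), np.int64(-56), np.int64(-13)), (182, np.int64(2), np.int64(-54), np.int64(-12)), (184, np.int64(2), np.int64(-53), np.int64(-12)), (190, np.int64(2), np.int64(-49), np.int64(-12))]
216 [(160, np.int64(1), np.int64(-70), np.int64(-12)), (168, np.int64(1), np.int64(-65), np.int64(-12)), (174, np.int64(1), np.int64(-60), np.int64(-12)), (178, np.int64(1), np.int64(-58), np.int64(-11)), (180, np.int64(1), np.int64(-56), np.int64(-12)), (182, np.int64(1), np.int64(-55), np.int64(-11)), (184, np.int64(1), np.int64(-53), np.int64(-11)), (190, np.int64(0), np.int64(-49), np.int64(-11))]
218 [(160, np.int64(-9), np.int64(-78), np.int64(7)), (168, np.int64(-8), np.int64(-71), np.int64(6)), (174, np.int64(-9), np.int64(-67), np.int64(8)), (178, np.int64(10), np.int64(-49), np.int64(-38)), (180, np.int64(10), np.int64(-48), np.int64(-37)), (182, np.int64(-1), np.int64(-55), np.int64(-12)), (184, np.int64(-1), np.int64(-53), 
[... 1399 characters left out ...]
p.int64(9), np.int64(-46), np.int64(-59)), (178, np.int64(5), np.int64(-46), np.int64(-52)), (180, np.int64(3), np.int64(-46), np.int64(-47)), (182, np.int64(1), np.int64(-46), np.int64(-43)), (184, np.int64(0), np.int64(-46), np.int64(-40)), (190, np.int64(-23), np.int64(-55), np.int64(7))]
240 [(160, np.int64(10), np.int64(-50), np.int64(-68)), (168, np.int64(8), np.int64(-47), np.int64(-64)), (174, np.int64(5), np.int64(-46), np.int64(-59)), (178, np.int64(2), np.int64(-46), np.int64(-52)), (180, np.int64(0), np.int64(-46), np.int64(-49)), (182, np.int64(-2), np.int64(-46), np.int64(-44)), (184, np.int64(-4), np.int64(-46), np.int64(-41)), (190, np.int64(-28), np.int64(-55), np.int64(7))]
```

Call:
servo_tool(
  slide=[
    [-0.1,0,0],
    [-0.22,0,-0.1],
    [-0.22,0,-0.25],
    [-0.22,0,-0.25],
    [-0.22,0,-0.25],
  ],
  rot=[
    [0,0,0],
    [0,0,0],
    [0,0,0],
    [0,0,0],
    [0,0,0],
  ],
  claw=[91.5,91.5,91.5,40,40],
)

```text
time: 7.45
tool_pos: [453.4, 111.8, 71.8]
tcp_rot: [3.141, 0.0, -0.259]
contact_force: [-0.2, -1.2, -0.3]
grip_width: 75.7
```

Call:
servo_tool(
  slide=[
    [0,0,0],
    [0,0,0],
    [0,0,0],
    [0,0,0],
  ],
  rot=[
    [0,0,0],
    [0,0,0],
    [0,0,0],
    [0,0,0],
  ],
  claw=[40,40,40,40],
)

```text
time: 7.95
tool_pos: [453.5, 111.8, 72.0]
tcp_rot: [3.141, 0.0, -0.259]
contact_force: [0.1, -0.5, -0.0]
grip_width: 40.5
```

```bash
cat > tips.py <<'E'
from h import *
inbase();c=capture("wrist");P=cloud(c);o=get_obs()
R=Ro.from_euler("xyz",o["tcp_rot"]).as_matrix();T=(P-o["tool_pos"])@R
m=(c["depth"]>0)&(abs(T[...,0])<14)&(abs(T[...,1])<70)&(T[...,2]>-70)&(T[...,2]<15)
for s in(-1,1):
    k=m&(s*T[...,1]>0); q=T[k]
    h=np.histogram(q[:,2],bins=np.arange(-70,16,5));print(s,list(zip(h[1].astype(int).tolist(),h[0].tolist())))
    t=q[q[:,2]>np.percentile(q[:,2],90)-4];print("lowest",t.min(0).round(1),t.max(0).round(1))
save(c,"wt.png",s=1.5)
E
python3 tips.py; grep -n . /dev/null; python3 -c "
from plant import grip_depth;print(grip_depth if not callable(grip_depth) else grip_depth())"
```

```text
t 7.95 base xyz [-93.7 -21.1  72. ] dyaw -0.0014 F [ 0.2 -0.5 -0. ] 40.46372669917125
-1 [(-70, 116), (-65, 121), (-60, 127), (-55, 124), (-50, 119), (-45, 80), (-40, 46), (-35, 2), (-30, 0), (-25, 0), (-20, 0), (-15, 0), (-10, 0), (-5, 0), (0, 0), (5, 0), (10, 0)]
lowest [-10.4 -33.5 -46. ] [ 10.3 -20.4 -34.8]
1 [(-70, 112), (-65, 120), (-60, 129), (-55, 125), (-50, 116), (-45, 86), (-40, 46), (-35, 0), (-30, 0), (-25, 0), (-20, 0), (-15, 0), (-10, 0), (-5, 0), (0, 0), (5, 0), (10, 0)]
lowest [-10.5  20.1 -45.9] [ 10.3  33.6 -35.3]
18.8
```

```bash
python3 - <<'E'
from h import *
c=capture("scene");o=get_obs();u,v=proj(c,o["tool_pos"]);print(u,v)
R=Ro.from_euler("xyz",o["tcp_rot"])
u2,v2=proj(c,o["tool_pos"]+R.apply([0,0,-36]));print(u2,v2)
b=(int(u)-65,int(v)-75,int(u)+65,int(v)+45);im=c["frame"].copy()
for a in((u,v),(u2,v2)): im[int(a[1]+.5),int(a[0]+.5)]=(255,0,0)
c["frame"]=im;save(c,"s2.png",b,5)
E
```

```text
273.2813921004587 179.52101421478636
273.3330800458695 167.8654829993073
```

View pics/s2.png

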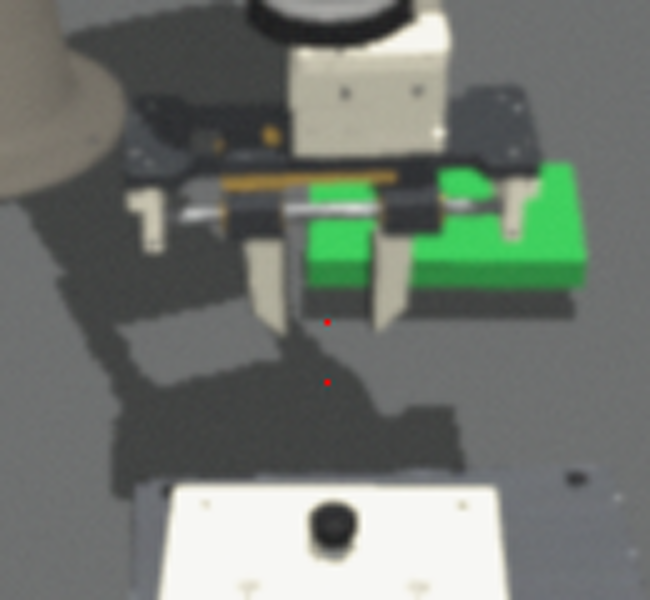

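Call:
servo_tool(
  slide=[
    [0.06,0,0.1],
    [0.06,0,0.25],
    [0.06,0,0.33],
    [0.06,0,0.37],
    [0.06,0,0.39],
  ],
  rot=[
    [0,0,0],
    [0,0,0],
    [0,0,0],
    [0,0,0],
    [0,0,0],
  ],
  claw=[91.5,91.5,91.5,91.5,91.5],
)

```text
time: 8.68
tool_pos: [465.4, 108.8, -5.9]
tcp_rot: [3.142, -0.0, -0.259]
contact_force: [0.0, -0.4, 0.8]
grip_width: 85.5
```

```bash
python3 tips.py; python3 - <<'E'
from h import *
c=capture("wrist");P=cloud(c);o=get_obs()
R=Ro.from_euler("xyz",o["tcp_rot"]).as_matrix();T=(P-o["tool_pos"])@R
m=(c["depth"]>0)&(abs(T[...,0]-15)<3)&(abs(T[...,1])<30);print("slab in tool z",np.median(T[m][:,2]))
E
```

```text
t 8.68 base xyz [-81.5 -21.1  -5.9] dyaw -0.0014 F [ 0.1 -0.3  0.8] 85.46497757930024
-1 [(-70, 179), (-65, 174), (-60, 163), (-55, 158), (-50, 151), (-45, 116), (-40, 71), (-35, 0), (-30, 0), (-25, 2418), (-20, 78), (-15, 0), (-10, 0), (-5, 0), (0, 0), (5, 0), (10, 0)]
lowest [ -7.6 -70.  -23.3] [ 14.   -0.6 -18.8]
1 [(-70, 175), (-65, 168), (-60, 173), (-55, 161), (-50, 147), (-45, 114), (-40, 74), (-35, 0), (-30, 0), (-25, 2370), (-20, 118), (-15, 0), (-10, 0), (-5, 0), (0, 0), (5, 0), (10, 0)]
lowest [ -7.5   0.1 -23.2] [ 14.   69.9 -19.1]
slab in tool z -21.072255068114153
```

Call:
servo_tool(
  slide=[
    [0,0,0.03],
    [0.03,0,0.03],
    [0.06,0,0.03],
    [0.08,0,0.03],
    [0.09,0,0.03],
  ],
  rot=[
    [0,0,0],
    [0,0,0],
    [0,0,0],
    [0,0,0],
    [0,0,0],
  ],
  claw=[91.5,91.5,91.5,91.5,91.5],
)

```text
time: 9.4
tool_pos: [482.7, 104.0, -11.8]
tcp_rot: [3.141, 0.0, -0.259]
contact_force: [-1.6, -0.3, -0.2]
grip_width: 91.4
```

Call:
servo_tool(
  slide=[
    [0.01,0,0],
    [0.02,0,0],
    [0.03,0,0],
    [0.04,0,0],
    [0.05,0,0],
  ],
  rot=[
    [0,0,0],
    [0,0,0],
    [0,0,0],
    [0,0,0],
    [0,0,0],
  ],
  claw=[91.5,91.5,91.5,91.5,91.5],
)

```text
time: 10.02
tool_pos: [492.3, 101.6, -11.9]
tcp_rot: [3.141, 0.0, -0.259]
contact_force: [-1.8, 0.9, -0.0]
grip_width: 91.3
```

```bash
python3 - <<'E'
from h import *
inbase();c=capture("wrist");save(c,"w5.png",s=1.5)
E
```

```text
t 10.03 base xyz [-53.6 -21.1 -11.9] dyaw -0.0013 F [-2.   0.4 -0. ] 91.32105000698401
```

View pics/w5.png

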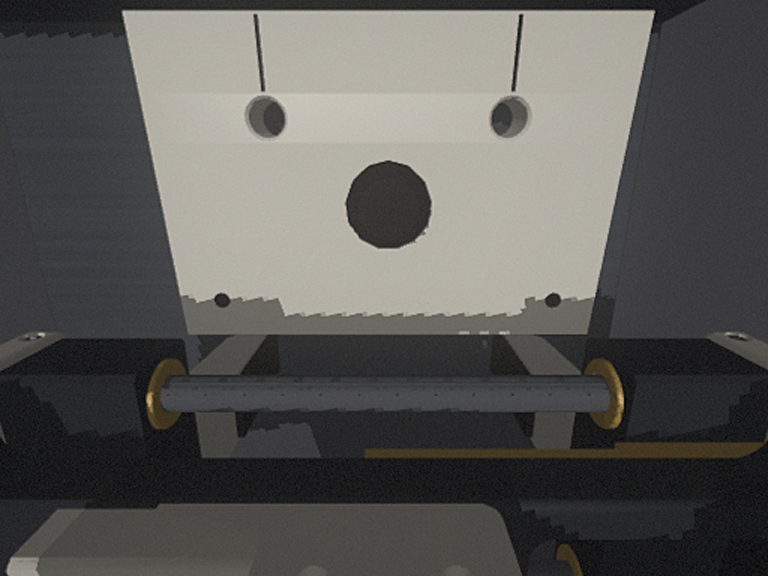

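Call:
servo_tool(
  slide=[
    [0.005,0,0],
    [0.01,0,0],
    [0.015,0,0],
    [0.015,0,0],
  ],
  rot=[
    [0,0,0],
    [0,0,0],
    [0,0,0],
    [0,0,0],
  ],
  claw=[91.5,91.5,91.5,91.5],
)

```text
time: 10.58
tool_pos: [495.4, 100.8, -11.8]
tcp_rot: [3.142, -0.0, -0.259]
contact_force: [-0.6, 0.4, -0.0]
grip_width: 91.2
```

```bash
python3 -c "
from h import *
inbase()"
```

```text
t 10.57 base xyz [-50.4 -21.2 -11.8] dyaw -0.0014 F [-0.7  0.2 -0. ] 91.21104500583884
```

Call:
servo_tool(
  slide=[
    [0.005,0,0],
    [0.01,0,0],
    [0.01,0,0],
  ],
  rot=[
    [0,0,0],
    [0,0,0],
    [0,0,0],
  ],
  claw=[91.5,91.5,91.5],
)

```text
time: 10.95
tool_pos: [495.7, 100.6, -12.0]
tcp_rot: [3.141, 0.003, -0.259]
contact_force: [-4.9, 2.6, 2.2]
grip_width: 91.6
```

```bash
python3 -c "
from h import *
inbase()"
```

```text
t 10.95 base xyz [-50.1 -21.2 -12. ] dyaw -0.0015 F [-5.4  1.3  2.2] 91.59850644518532
```

Call:
servo_tool(
  slide=[
    [-0.1,0,0],
    [-0.15,0,-0.1],
    [-0.15,0,-0.35],
    [-0.15,0,-0.65],
    [-0.15,0,-0.7],
  ],
  rot=[
    [0,0,0],
    [0,0,0],
    [0,0,0],
    [0,0,0],
    [0,0,0],
  ],
  claw=[91.5,91.5,91.5,60,40],
)

```text
time: 11.58
tool_pos: [471.3, 108.2, 132.4]
tcp_rot: [-3.139, -0.009, -0.259]
contact_force: [-0.3, 0.2, -0.9]
grip_width: 76.3
```

```bash
python3 -c "
from h import *
inbase();print(get_obs()['joint_positions'])
c=capture('top');c=capture('wrist')
B=np.load('B.npy')
for n in ('hole_left','hole_right','near_edge'):
  for m in mark_of(n,'wrist')[:2]: print(n,m['confidence'],Ro.from_euler('z',-B[2]).apply(to_w(c,*m['xy'],z=23 if n!='near_edge' else 16)-[B[0],B[1],0]).round(1))
f=c['frame'].min(-1)>80
save(c,'w6.png',s=1.5)
"
```

```text
t 11.57 base xyz [-75.6 -20.2 132.4] dyaw -0.0013 F [-0.3  0.2 -0.9] 76.34083207859298
[ 6.71442629e-02  3.18667684e-01  1.73116153e+00 -3.04572353e-04
  1.08211224e+00  1.89693399e+00]
hole_left 0.56 [38.8 14.1 23. ]
hole_right 0.64 [ 38.8 -59.9  23. ]
near_edge 0.74 [-38.8 -23.7  16. ]
near_edge 0.55 [-272.5   68.3   16. ]
```

View pics/w6.png

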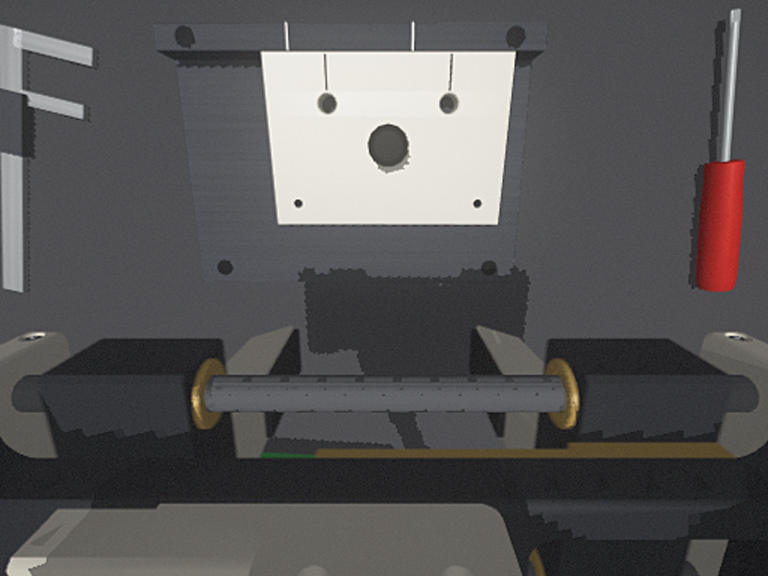

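Call:
servo_tool(
  slide=[
    [0.43,0.58,0],
    [0.43,0.58,0],
    [0.43,0.58,0],
    [0.43,0.58,0],
    [0.43,0.58,0],
  ],
  rot=[
    [0,0,-0.25],
    [0,0,-0.25],
    [0,0,-0.25],
    [0,0,-0.25],
    [0,0,-0.25],
  ],
  claw=[40,40,40,40,40],
)

```text
time: 12.45
tool_pos: [520.7, -26.7, 126.0]
tcp_rot: [-3.139, 0.003, 0.529]
contact_force: [0.8, -0.0, -0.0]
grip_width: 40.1
```

Call:
servo_tool(
  slide=[
    [0,0,0],
    [0,0,0],
    [0,0,0],
    [0,0,0],
    [0,0,0],
  ],
  rot=[
    [0,0,-0.2504],
    [0,0,-0.2504],
    [0,0,-0.2504],
    [0,0,-0.2504],
    [0,0,-0.2504],
  ],
  claw=[40,40,40,40,40],
)

```text
time: 13.08
tool_pos: [520.7, -26.0, 126.5]
tcp_rot: [-3.138, 0.0, 1.313]
contact_force: [-0.1, -0.3, 0.0]
grip_width: 39.7
```

```bash
python3 -c "
from h import *
inbase()"
```

```text
t 13.07 base xyz [   6.4 -137.3  126.5] dyaw 1.5708 F [-0.  -0.4  0. ] 39.66719492812516
```

Call:
servo_tool(
  slide=[
    [0,0.025,0.25],
    [0,0.025,0.45],
    [0,0.025,0.6],
    [0,0.025,0.67],
    [0,0.025,0.69],
  ],
  rot=[
    [0,0,0],
    [0,0,0],
    [0,0,0],
    [0,0,0],
    [0,0,0],
  ],
  claw=[40,40,40,40,40],
)

```text
time: 13.7
tool_pos: [526.0, -27.4, -10.6]
tcp_rot: [-3.14, 0.0, 1.312]
contact_force: [-0.1, 0.3, -0.2]
grip_width: 39.6
```

```bash
python3 - <<'E'
from h import *
inbase()
c=capture("wrist");P=cloud(c);o=get_obs()
R=Ro.from_euler("xyz",o["tcp_rot"]).as_matrix();T=(P-o["tool_pos"])@R
w=(c["frame"].min(-1)>70)&(c["depth"]>0)
for y in(-30,-20,0,20,30):
    m=w&(abs(T[...,1]-y)<1.5)&(T[...,2]<-25)&(T[...,2]>-60)&(T[...,0]>14)&(T[...,0]<100); q=T[m]
    print(y,"plate edge tool x",np.sort(q[:,0])[:6].round(1),"top z",np.median(q[:,2]).round(1))
save(c,"w7.png",s=1.5)
E
```

```text
t 13.7 base xyz [  11.9 -137.3  -10.6] dyaw 1.5694 F [-0.1  0.2 -0.2] 39.64127553136558
-30 plate edge tool x [26.2 35.2 35.3 35.4 35.4 35.4] top z -45.5
-20 plate edge tool x [23.4 23.9 24.3 25.6 26.  26.4] top z -46.5
0 plate edge tool x [21.3 21.5 22.6 22.6 23.3 23.4] top z -48.6
20 plate edge tool x [16.4 18.6 18.8 20.  20.6 20.7] top z -50.7
30 plate edge tool x [18.4 18.6 19.9 19.9 19.9 20.6] top z -51.5
```

View pics/w7.png

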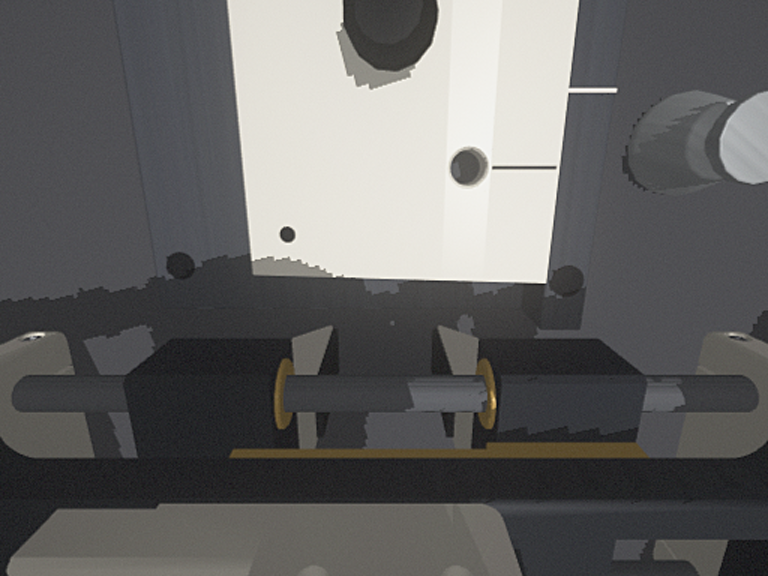

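Call:
servo_tool(
  slide=[
    [0.05,0,0],
    [0.1,0,0],
    [0.13,0,0],
    [0.145,0,0],
    [0.16,0,0],
  ],
  rot=[
    [0,0,0],
    [0,0,0],
    [0,0,0],
    [0,0,0],
    [0,0,0],
  ],
  claw=[40,40,40,40,40],
)

```text
time: 14.38
tool_pos: [534.6, 3.6, -9.7]
tcp_rot: [3.141, 0.0, 1.313]
contact_force: [-1.0, -0.3, 0.3]
grip_width: 40.2
```

Call:
servo_tool(
  slide=[
    [0.01,0,0],
    [0.02,0,0],
    [0.03,0,0],
    [0.035,0,0],
    [0.035,0,0],
  ],
  rot=[
    [0,0,0],
    [0,0,0],
    [0,0,0],
    [0,0,0],
    [0,0,0],
  ],
  claw=[40,40,40,40,40],
)

```text
time: 15.0
tool_pos: [536.4, 10.4, -9.8]
tcp_rot: [3.141, -0.0, 1.313]
contact_force: [0.0, -0.4, 0.5]
grip_width: 40.5
```

```bash
cat > chk.py <<'E'
from h import *
inbase()
c=capture("wrist");P=cloud(c);o=get_obs();B=np.load("B.npy")
Q=(P-[B[0],B[1],0])@Ro.from_euler("z",B[2]).as_matrix()
f=c["frame"].astype(int)
w=(f.min(-1)>90)&(c["depth"]>0)&(Q[...,2]>28)&(Q[...,2]<55)&(abs(Q[...,0]-15)<60)&(abs(Q[...,1])<130)
A=np.c_[Q[w][:,:2],np.ones(w.sum())];z=Q[w][:,2]
k=np.ones(len(z),bool)
for _ in range(4):
    s=np.linalg.lstsq(A[k],z[k],rcond=None)[0];k=abs(A@s-z)<2
print("top plane tilt x,y",s[:2].round(3),"z at seat",round(s[0]*14.5+s[2],1))
d=np.median(Q[(abs(Q[...,0]+65)<6)&(abs(Q[...,1]+60)<30)&(c["depth"]>0)][:,2]);print("slab z",d)
for m in mark_of("hole_right","wrist")[:2]: print("holeR",round(m["confidence"],2),Ro.from_euler("z",-B[2]).apply(to_w(c,*m["xy"],z=20)-[B[0],B[1],0]).round(1))
e=Q[w][k]
for x in(-20,0,20,40):
    q=e[abs(e[:,0]-x)<2];print(x,"minY",np.percentile(q[:,1],1).round(1) if len(q) else None,end="; ")
fm=(f.min(-1)>150)&(abs(Q[...,0]-78)<10)&(abs(Q[...,1])<60);print("fence mark y",np.median(Q[fm][:,1]) if fm.any() else None,fm.sum())
E
python3 chk.py
```

```text
t 15.0 base xyz [ 12.3 -98.1  -9.8] dyaw 1.5706 F [ 0.1 -0.3  0.5] 40.500481323946175
top plane tilt x,y [0.102 0.001] z at seat 38.6
slab z 100.1142643852043
holeR 0.88 [ 39.5 -46.9  20. ]
-20 minY -86.2; 0 minY -85.4; 20 minY -85.6; 40 minY -86.0; fence mark y -37.35616092787973 111
```

Call:
servo_tool(
  slide=[
    [0.008,0,0],
    [0.016,0,0],
    [0.022,0,0],
    [0.026,0,0],
    [0.03,0,0],
  ],
  rot=[
    [0,0,0],
    [0,0,0],
    [0,0,0],
    [0,0,0],
    [0,0,0],
  ],
  claw=[40,40,40,40,40],
)

```text
time: 15.72
tool_pos: [537.9, 16.2, -9.8]
tcp_rot: [3.142, 0.0, 1.313]
contact_force: [0.6, 0.7, 0.3]
grip_width: 40.0
```

```bash
python3 chk.py
```

```text
t 15.72 base xyz [ 12.3 -92.1  -9.8] dyaw 1.5706 F [0.4 0.8 0.3] 40.017636983775574
top plane tilt x,y [0.082 0.001] z at seat 37.6
slab z 99.79702534221096
holeR 0.76 [ 40.1 -42.2  20. ]
-20 minY -79.7; 0 minY -78.8; 20 minY -79.3; 40 minY -80.3; fence mark y -29.08959868196318 227
```

Call:
servo_tool(
  slide=[
    [0.003,0,0],
    [0.006,0,0],
    [0.009,0,0],
    [0.009,0,0],
  ],
  rot=[
    [0,0,0],
    [0,0,0],
    [0,0,0],
    [0,0,0],
  ],
  claw=[40,40,40,40],
)

```text
time: 16.32
tool_pos: [538.3, 17.9, -9.8]
tcp_rot: [3.142, 0.0, 1.313]
contact_force: [-0.6, -0.1, -0.1]
grip_width: 40.4
```

```bash
python3 chk.py
```

```text
t 16.32 base xyz [ 12.2 -90.4  -9.8] dyaw 1.5707 F [-0.6 -0.3 -0.1] 40.43818435314737
top plane tilt x,y [0.001 0.001] z at seat 33.1
slab z 99.76846857186592
holeR 0.73 [-40.1   1.4  20. ]
holeR 0.6 [ 38.7 -36.5  20. ]
-20 minY -76.4; 0 minY -75.9; 20 minY -76.4; 40 minY -77.2; fence mark y -11.33667343480301 758
```

Call:
servo_tool(
  slide=[
    [-0.05,0,0],
    [-0.15,0,0],
    [-0.2,0,-0.2],
    [-0.2,0,-0.5],
    [-0.2,0,-0.75],
  ],
  rot=[
    [0,0,0],
    [0,0,0],
    [0,0,0],
    [0,0,0],
    [0,0,0],
  ],
  claw=[40,40,40,40,40],
)

```text
time: 17.05
tool_pos: [528.0, -21.7, 142.3]
tcp_rot: [3.141, 0.0, 1.312]
contact_force: [0.9, -0.6, -0.2]
grip_width: 39.8
```

Call:
servo_tool(
  slide=[
    [-0.1,0,-0.3],
    [-0.1,0,-0.5],
    [-0.1,0,-0.5],
    [-0.1,0,-0.5],
  ],
  rot=[
    [0,0,0],
    [0,0,0],
    [0,0,0],
    [0,0,0],
  ],
  claw=[40,40,40,40],
)

```text
time: 17.55
tool_pos: [522.3, -40.4, 239.2]
tcp_rot: [-3.14, 0.0, 1.313]
contact_force: [0.1, 0.1, -0.5]
grip_width: 39.9
```

```bash
python3 chk.py; python3 - <<'E'
from h import *
c=capture("wrist");save(c,"w8.png",s=1.5)
c=capture("top")
for n,z in(("caliper",5),("screwdriver",10),("gauge_block",10),("jack",40)):
    print(n,[np.round(to_w(c,*x["xy"],z=z)) for x in mark_of(n,"top")[:2]])
E
```

```text
t 17.55 base xyz [  11.6 -150.8  239.2] dyaw 1.5703 F [ 0.1  0.1 -0.5] 39.928451574533575
top plane tilt x,y [0.001 0.001] z at seat 33.2
slab z 15.066895615331587
holeR 0.82 [ 224.6 -262.6   20. ]
holeR 0.8 [ 36.  -41.3  20. ]
-20 minY -75.2; 0 minY -75.2; 20 minY -75.6; 40 minY -75.4; fence mark y 2.4754293328221006 188
caliper [array([620., 360.,   5.])]
screwdriver [array([ 480., -160.,   10.])]
gauge_block [array([695., 128.,  10.])]
jack [array([658.,  22.,  40.])]
```

View pics/w8.png

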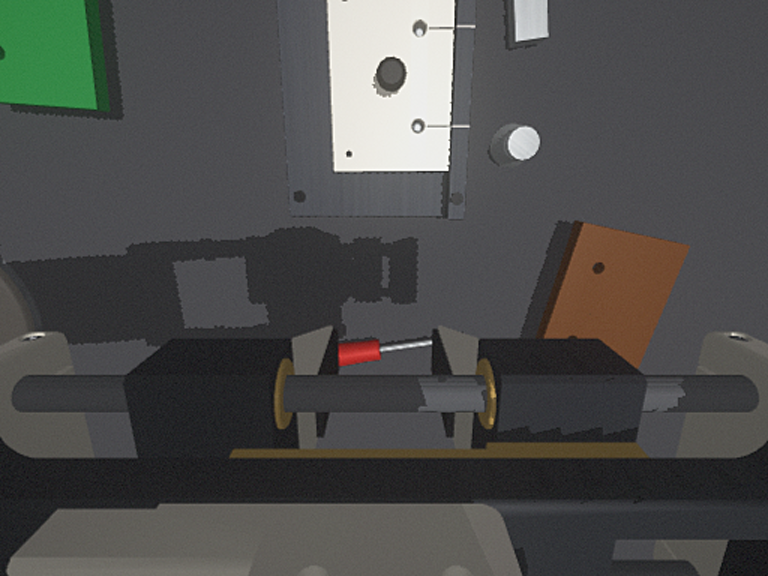

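```bash
python3 -c "
from plant import *
print(close_job())"
```

```text
the job is handed in; nothing more can be done
None
```

The white plate is seated: both holes are over the pins and it lies flat on the base. I handed the job in at about 17.6 s with the arm clear above the scene.

I squared the plate against the fence with both open fingertips on its near edge. Then I slid it about 24 mm along the fence with the two fingertips on its right side until it dropped.

**Last checks:**
- **Flatness:** the plate's top has a tilt of 0.001 rad and stands 18.1 mm above the slab, against 18 mm for a seated plate.
- **Pins:** the last picture shows a pin tip in each hole, and the plate's marks line up with the fence marks.
- **Forces:** the largest contact force I read was about 6 N. The arm was reading about zero when I handed in.
- **Bystanders:** the caliper, screwdriver and jack were found within about 5 mm of where they started.

**What disagreed:**
- **Fingertips:** the real tips end about 35 mm behind the stated TCP. My first push passed above the plate without touching it or the knob. I measured the offset in the depth image and corrected for it.
- **Position bias:** the wrist camera's y positions read 2 to 5 mm off the model. I relied on the tilt and the scribed marks for the final judgement.
- **Gauge block:** the network's mark for it moved about 12 mm between pictures. I put this down to detection error, because the gripper stayed well clear of it, but I did not check it separately.

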